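# Take the pink macaron out from under the guard with tongs

## Robot

A 6-joint arm with a two-finger parallel gripper is mounted at the origin on a cart in front of the work surface, level with it; the furniture and walls round the work are solid. World frame = base frame: x ahead of the robot, y to its left, z up, the work surface at z = 0. Lengths are in mm, angles in degrees, forces in N, time in s.
With the tool pointing down it reaches from about 350 to 850 mm from the base axis. Payload 8.1 kg.
Tool frame: the origin (TCP) lies midway between the tips of the shut fingers; the grasp point (between the pads) lies 19 mm behind it; z points along the fingers, y is the line along which they close (so a half turn about z gives the same grasp; the last joint's range is limited). The gripper opens to 85 mm and grips with 20 to 120 N. Pads are 22 mm wide; open, the fingers measure 114 mm over their backs; the gripper's body (76 mm by 85 mm) begins 54 mm behind the grasp point. The pads swing forward as they close: fully open they stand 13 mm farther back than shut.
Start: joints at [-73.877, 7.471, 85.268, -0, 87.261, -4.893], TCP at [215.198, -560.085, 231.292] pointing down, gripper open.
Joint ranges: [-169.43, 169.43], [-51.17, 129.36], [1.28, 143.12], [-76.62, 256.62], [0, 156.53], [-152.29, 152.29]. Speed limits (degrees/s): [136.94, 136.94, 159.86, 180, 180, 180].

## Interface

Orientations are given as [roll, pitch, yaw] about the fixed x, y, z axes, in that order (R = Rz(yaw) Ry(pitch) Rx(roll)).
In Python, from bench import r gives the robot as it stands.
- The arm moves only by the tool apply_moves, never from a script. Its argument "steps" is a list of rows, each a list of 7 numbers: the opening, from -1 (shut) to 1 (fully open), then the shift along the tool's x, y, z in mm, then the turn, a rotation vector about the tool's x, y, z in units of 5 degrees (1.0 is 5 degrees). A call has exactly 8 rows; each row shifts and turns the commanded pose from where the row before left it, along the tool's axes as they then stand; what a row does not reach is not made up. A row lasts 1/10 s, in which the tool goes at most 50 mm and 8.59 degrees, less where a joint would pass 70% of its speed; a pose out of reach is approached as far as the arm can. A call is refused whole if a number of a shift passes 50 or a number of a turn 1, either way. A call with a gripper value outside its range is refused whole. The fingers move at their own pace and stop on an object; "squeeze" is the grip in N (left out, the last holds). Time passes only in rows, so rows that do not move let the fingers close, or fill a call up. It gives the time, the measured TCP pose, the force, the opening and the grip force at its end, in the units of the state.
- r.sense(): the state, without advancing time (a new reading comes with each control period).
- r.snapshot(name): name is "side" or "top" or "wrist"; returns a dict with "color" (420x560x3 uint8, blue, green, red), "depth" (420x560 float32, mm along the optical axis (not along the pixel's ray), 0 where there is no reading), "mtx" (3x3 intrinsics, pixels), "T" (4x4, takes a point from camera to world coordinates); the wrist camera has in their place "hand_eye" (4x4, takes a point from camera to tool coordinates, whose origin is the TCP and whose axes are the flange's). Camera axes: x right, y down, z forward; pixel columns grow to the right and rows downward; lengths in mm; the calibration is good to about 2 mm. A picture is of the moment at which its call begins: read the wrist's pose just before it.
- r.hand_in(): hands the job in; it is judged then, once.
The state is a dict: "time": time; "joint_pos": joint angles; "qd": joint speeds; "joint_efforts": joint torques, N m; "tool_pos": TCP position; "tcp_rot": TCP orientation; "ft_force": force on the tool from outside, world axes, zero at the start; "wrist_torque": the same for the moment, N m; "finger_gap": finger opening in mm; "grip_force": force on a finger pad.
Only numpy, scipy, OpenCV 4.12 (cv2) and the standard library are available. Lean on these libraries where they do the work, as an engineer would, in place of code of your own. Each camera call takes 0.05 s, during which the arm holds its last target. There are 200 camera calls.

## Task

Pick up the red-handled tongs by their grip pads, reach with them through the open front of the clear guard, close them on the pink macaron, draw it out and finish while still holding it up steadily between the tips of the tongs, in front of the guard and higher than the guard's roof. Only the tongs may touch the food, never the gripper itself, and leave the green macaron and the two sauce bottles where they are.

Things in the scene. Friction and masses are not known exactly. Their poses are not given: they have to be found in the camera images.
- tongs: Sprung kitchen tongs lying flat, steel with red grip pads and a red hinge knob (25 mm across, 26 mm high), 148 mm ahead of and 98 mm behind the origin, loose, 115 g, balanced near the pads. Origin: underside, midway between the grip pads; x points to the tips, y across the jaws (closing direction), z up. The hinge is at x = -85 mm, the middle of the tips at x = +125 mm.
- tongs_grip (a point): point midway between the two flat grip pads, 13.5 mm above the tongs' underside. Pads: x = -20 to +20 mm, z = 1 to 26 mm of the tongs. Width over the pads: 58 mm sprung open, about 40 mm closed on a macaron, 24 mm shut. Held at 52 mm (76 mm between the tips) or 50 mm, the spring keeps the pads against the fingers, so the tongs can be carried open.
- tongs_left (a joint): closing angle of each jaw (the other always equals it): 0 sprung open, about 0.107 rad closed on a macaron, 0.2 rad shut. A spring opens the jaws: squeezing takes about 6 N on each pad at the start, 8 N when closed on a macaron; about 0.4 of the force beyond that reaches the tips, so close with 20 N or more.
- tongs_tips (a point): point midway between the two tip paddles, 125 mm ahead of the tongs' origin, 11 mm above their underside. Paddles: x = 102 to 147 mm, 22 mm high (from the underside), 3 mm thick; sprung open, 89 mm between their inner faces, 95 mm over the outer ones.
- macaron_pink: pink macaron, round and rigid, 44 mm across (upright sides) and 30 mm high, 30 g, loose, lying flat on the board under the guard, left or right; origin at the centre of its underside, z up
- macaron_green: green macaron of the same size under the same guard, about 130 mm to the side of the pink one, to be left alone; origin at the centre of its underside
- guard: fixed board, 10 mm thick, with a low clear guard. Origin at table height below the middle; x points from the open front to the back wall, y along the width. Board x -80 to +58, y +-155 mm. Roof underside 75, top 79 mm above the table, its front edge (6 mm steel rod) at x = -63 mm. Inner faces: sides y = +-141, back x = +51 mm. Open only towards the robot. Macarons near x = 0, y = +-65 mm.
- berry_sauce: dark red squeeze bottle, 52 mm across, 178 mm high, behind the guard; to be left alone; origin at its foot
- mango_sauce: yellow squeeze bottle, 52 mm across, 178 mm high, behind the guard; to be left alone; origin at its foot

How it is judged:
By the outcome, as a careful person would: the job done as asked, in the order asked, and still so for the second after the job is handed in, while the arm keeps its last pose, push and grip.
It also fails if it takes over 43 s, if anything falls off the work surface, if the arm or the gripper's body presses on something with over 40 N, if the wrist force passes 120 N, or if a joint passes its speed limit or range.

## Working session

There is one attempt and no reset: what is moved stays moved. The work goes in short steps, Python scripts to look and compute and a tool call to move; the robot and the scene stay as the last step left them, time stands still between calls to the robot, and variables do not carry over. Pictures are saved under pics/ and viewed, at most 10 in all, crops included, and the job is handed in when it is done.

Besides the shell and the picture viewer there is one more tool, called after ">>>" as name(argument=value, ...) on one line, values as JSON. apply_moves: Moves the arm, as the interface text tells. Its arguments: {"type":"object","properties":{"steps":{"type":"array"},"squeeze":{"type":"number"}},"required":["steps"]}

```bash
ls; mkdir -p pics
python3 - <<'E'
from bench import r
import cv2, numpy as np, pickle
s=r.sense(); print({k:np.round(v,2).tolist() for k,v in s.items()})
d={}
for n in ("side","top"):
    a=r.snapshot(n); d[n]=a; cv2.imwrite(f"pics/{n}0.png",a["color"]); print(n,np.round(a["T"],3).tolist(),np.round(a["mtx"],1).tolist())
pickle.dump(d,open("s0.pkl","wb"))
E
```

```text
pics
{'time': 0.0, 'joint_pos': [-73.87, 7.51, 85.33, 0.0, 87.26, -4.89], 'qd': [0.02, -0.01, 0.09, 0.02, 0.01, -0.07], 'joint_efforts': [-0.0, -56.94, -50.06, -0.0, 0.01, -0.0], 'tool_pos': [215.08, -559.52, 230.24], 'tcp_rot': [-179.89, -0.01, 21.02], 'ft_force': [0.21, -0.1, 0.32], 'wrist_torque': [0.02, -0.03, -0.02], 'grip_force': 0.0, 'finger_gap': 85.3}
side [[-0.891, -0.195, 0.409, 225.069], [-0.453, 0.373, -0.81, 614.247], [0.005, -0.907, -0.42, 419.155], [0.0, 0.0, 0.0, 1.0]] [[414.5, 0.0, 274.4], [0.0, 414.5, 217.0], [0.0, 0.0, 1.0]]
top [[-0.021, -0.998, 0.053, 548.009], [-1.0, 0.022, 0.007, -100.236], [-0.008, -0.052, -0.999, 884.644], [0.0, 0.0, 0.0, 1.0]] [[425.2, 0.0, 275.6], [0.0, 425.2, 201.8], [0.0, 0.0, 1.0]]
```

View pics/top0.png

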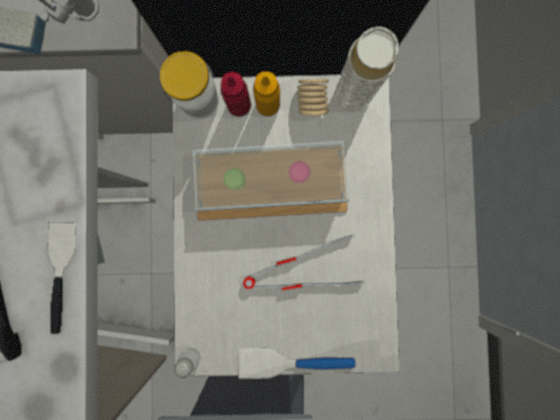

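View pics/side0.png

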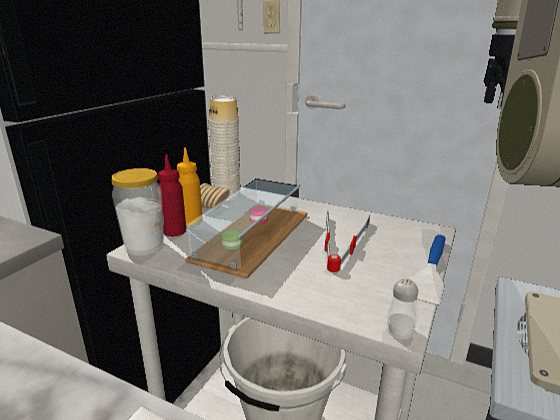

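Top view: the tongs have their knob at (249,283), pads at (286,261) and (291,287), and tips pointing right (−y). The pink macaron is at (299,172), the green at (234,178), and the board front edge runs from (197,219) to (346,211). The side view shows the same layout, with nothing between the tongs and the guard's open front.

```bash
cat > h.py <<'E'
import numpy as np, cv2
def ray(a,uv,z,T=None):
    T=a["T"] if T is None else T
    d=T[:3,:3]@np.linalg.solve(a["mtx"],[uv[0],uv[1],1.]); o=T[:3,3]
    return o+d*(z-o[2])/d[2]
def blobs(mask,amin=15):
    n,l,st,c=cv2.connectedComponentsWithStats(mask.astype(np.uint8))
    return [(c[i],st[i]) for i in range(1,n) if st[i,4]>=amin]
E
python3 - <<'E'
import pickle; from h import *
d=pickle.load(open("s0.pkl","rb"));a=d["top"]
hsv=cv2.cvtColor(a["color"],cv2.COLOR_BGR2HSV);H,S,V=[hsv[...,i].astype(int) for i in range(3)]
roi=np.zeros(H.shape,bool);roi[140:330,170:400]=1
red=((H<6)|(H>174))&(S>150)&roi
for c,s in blobs(red): print("red",c.round(1),s,ray(a,c,22).round(1))
for n,m in (("pink",(H>150)&(H<176)&(S>70)&roi),("green",(H>35)&(H<80)&(S>60)&roi)):
    for c,s in blobs(m,60): print(n,c.round(1),s,ray(a,c,37).round(1))
br=(H>5)&(H<22)&(S>120)&roi; br[:198]=0
for c,s in blobs(br,60):
    print("board",c.round(1),s)
ys,xs=np.nonzero(br)
# lower edge fit
cols=range(202,342,4); pts=np.float32([[x,ys[xs==x].max()+.5] for x in cols if (xs==x).any()])
vx,vy,x0,y0=cv2.fitLine(pts,cv2.DIST_HUBER,0,.01,.01).ravel()
f=lambda x:(x,y0+(x-x0)*vy/vx)
L=ray(a,f(197),10);R=ray(a,f(347),10);print("front edge",xs.min(),xs.max(),L.round(1),R.round(1),np.degrees(np.arctan2(*(L-R)[[1,0]]))-90)
steel=0
for n in ("side",):
    b=d[n];hsv=cv2.cvtColor(b["color"],cv2.COLOR_BGR2HSV);h,s,v=[hsv[...,i].astype(int) for i in range(3)]
    m=((h>150)&(h<176)&(s>60));m[:150]=0;m[300:]=0;m[:,:200]=0
    for c,st in blobs(m,20): print("side pink",c.round(1),st,ray(b,c,25).round(1))
    m=((h<6)|(h>174))&(s>150);m[:200]=0;m[300:]=0;m[:,:310]=0;m[:,400:]=0
    for c,st in blobs(m,20): print("side red",c.round(1),st,ray(b,c,13).round(1))
E
```

```text
red [285.9 260.7] [277 258  19   7  45] [ 474.  -112.5   22. ]
red [248.9 282.1] [243 277  12  12  64] [432.8 -37.2  22. ]
red [291.5 286.8] [282 284  19   6  42] [ 421.6 -122.7   22. ]
pink [299.1 171.6] [290 162  19  20 309] [ 652.2 -142.6   37. ]
green [233.9 178.7] [224 168  21  22 353] [640.7 -11.8  37. ]
board [272.6 210.9] [199 203 147  16 957]
front edge 199 345 [562.6  68.3  10. ] [ 574.3 -240.5   10. ] 2.180440898955652
side pink [257.5 210.9] [249 206  19  10 138] [ 659.5 -157.2   25. ]
side pink [263.5 220.1] [258 216  10   7  23] [ 623.2 -119.5   25. ]
side red [326.5 240.7] [325 233   5  18  47] [ 471.7 -114.1   13. ]
side red [352.5 244.8] [350 236   6  19  71] [ 418.2 -121.7   13. ]
side red [333.5 263.7] [327 255  14  17 182] [427.7 -33.6  13. ]
```

```bash
cat > plan.py <<'E'
# prints rounded rows in tool axes: straight line, even turn; yaw-only change, tool down
import sys, numpy as np
from scipy.spatial.transform import Rotation as R
def plan(p0,e0,p1,e1,n,op):
    R0=R.from_euler('xyz',e0,degrees=True);R1=R.from_euler('xyz',e1,degrees=True)
    w=(R0.inv()*R1).as_rotvec(degrees=True); t=np.round(w/n/5,2)
    p=np.array(p0,float);C=R0
    for k in range(n):
        goal=np.array(p0)+(np.array(p1)-p0)*(k+1)/n
        s=np.round(C.inv().apply(goal-p),0 if n>1 and k<n-1 else 1)
        p=p+C.apply(s); C=C*R.from_rotvec(t*5,degrees=True)
        print([op,*s.tolist(),*t.tolist()],',')
    print('end',p.round(1),C.as_euler('xyz',degrees=True).round(1))
E
python3 - <<'E'
from plan import plan
plan([215.2,-560.1,231.3],[180,0,21.02],[447.5,-118.5,150],[180,0,101],16,1)
E
```

```text
[1, 23.0, -21.0, 5.0, 0.0, 0.0, -1.0] ,
[1, 26.0, -18.0, 5.0, 0.0, 0.0, -1.0] ,
[1, 26.0, -16.0, 5.0, 0.0, 0.0, -1.0] ,
[1, 28.0, -14.0, 5.0, 0.0, 0.0, -1.0] ,
[1, 29.0, -11.0, 5.0, 0.0, 0.0, -1.0] ,
[1, 30.0, -9.0, 5.0, 0.0, 0.0, -1.0] ,
[1, 31.0, -6.0, 6.0, 0.0, 0.0, -1.0] ,
[1, 31.0, -3.0, 5.0, 0.0, 0.0, -1.0] ,
[1, 31.0, -1.0, 5.0, 0.0, 0.0, -1.0] ,
[1, 31.0, 2.0, 5.0, 0.0, 0.0, -1.0] ,
[1, 31.0, 5.0, 5.0, 0.0, 0.0, -1.0] ,
[1, 30.0, 7.0, 5.0, 0.0, 0.0, -1.0] ,
[1, 30.0, 10.0, 5.0, 0.0, 0.0, -1.0] ,
[1, 28.0, 13.0, 5.0, 0.0, 0.0, -1.0] ,
[1, 28.0, 15.0, 5.0, 0.0, 0.0, -1.0] ,
[1, 25.6, 17.1, 5.3, 0.0, 0.0, -1.0] ,
end [ 447.5 -118.5  150. ] [180.   0. 101.]
```

>>> apply_moves(steps=[[1,23,-21,5,0,0,-1],[1,26,-18,5,0,0,-1],[1,26,-16,5,0,0,-1],[1,28,-14,5,0,0,-1],[1,29,-11,5,0,0,-1],[1,30,-9,5,0,0,-1],[1,31,-6,6,0,0,-1],[1,31,-3,5,0,0,-1]])

```text
time: 0.9
tool_pos: [331.9, -337.8, 189.6]
tcp_rot: [-180.0, -0.0, 61.2]
ft_force: [0.2, -0.1, -0.7]
finger_gap: 85.4
grip_force: 0.0
```

>>> apply_moves(steps=[[1,31,-1,5,0,0,-1],[1,31,2,5,0,0,-1],[1,31,5,5,0,0,-1],[1,30,7,5,0,0,-1],[1,30,10,5,0,0,-1],[1,28,13,5,0,0,-1],[1,28,15,5,0,0,-1],[1,26,17,5,0,0,-1]])

```text
time: 1.7
tool_pos: [447.5, -116.7, 149.8]
tcp_rot: [-180.0, -0.0, 101.2]
ft_force: [0.9, -0.0, 0.7]
finger_gap: 85.6
grip_force: 0.0
```

Run:
```python
from bench import r
from h import *
from scipy.spatial.transform import Rotation as R
import pickle
s=r.sense(); a=r.snapshot("wrist")
print(s["time"],np.round(s["tool_pos"],1),np.round(s["tcp_rot"],1),np.round(s["joint_pos"],1),np.round(s["qd"],1))
W=np.eye(4);W[:3,:3]=R.from_euler('xyz',s["tcp_rot"],degrees=True).as_matrix();W[:3,3]=s["tool_pos"]
T=W@a["hand_eye"];print(np.round(a["hand_eye"],2).tolist())
pickle.dump((s,a),open("s1.pkl","wb"));cv2.imwrite("pics/w1.png",a["color"])
hsv=cv2.cvtColor(a["color"],cv2.COLOR_BGR2HSV);H,S,V=[hsv[...,i].astype(int) for i in range(3)]
for c,st in blobs(((H<6)|(H>174))&(S>150),60): print(c.round(1),st,ray(a,c,26,T).round(1),ray(a,c,13,T).round(1))
```

```text
1.7 [ 447.5 -116.7  149.8] [-180.    -0.   101.2] [-21.  -11.2 112.2   0.   79.1 -32.2] [ 38.8  12.6  -5.4   0.   -7.3 -11.1]
[[-0.0, -0.95, -0.3, 75.38], [1.0, -0.0, -0.0, -0.12], [0.0, -0.3, 0.95, -142.71], [0.0, 0.0, 0.0, 1.0]]
[280.2  94.5] [264  78  33  34 653] [430.3 -38.8  26. ] [430.2 -38.6  13. ]
[247.4 200.2] [243 172   9  55 368] [ 420.  -122.8   26. ] [ 419.4 -126.7   13. ]
[312.4 200.6] [309 173   8  54 359] [ 471.2 -113.    26. ] [ 473.  -116.4   13. ]
```

View pics/w1.png

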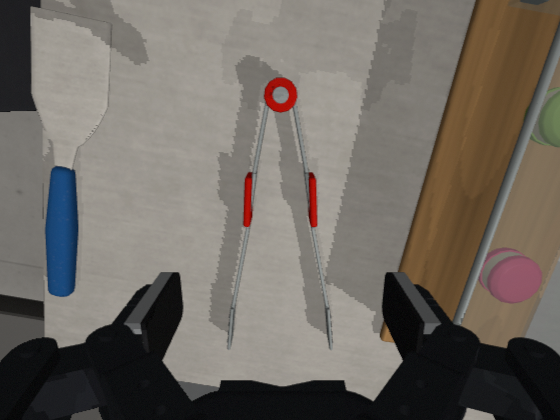

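Wrist view: the tongs are centred between the fingers with the hinge at (280,94) and pads at (247,200) and (312,200). The tips are at about (230,340) and (330,340), and the pink macaron is at (512,275). The pad midpoint comes out at about (446.5,−119), which agrees with the top and side views.

>>> apply_moves(steps=[[1,-1,0,26,0,0,0],[1,0,0,26,0,0,0],[1,0,0,26,0,0,0],[1,0,0,26,0,0,0],[1,0,0,24,0,0,0],[1,0,0,15,0,0,0],[1,0,0,8,0,0,0],[1,0,0,0,0,0,0]], squeeze=30)

```text
time: 2.55
tool_pos: [446.4, -118.8, -1.9]
tcp_rot: [-179.9, -0.1, 101.0]
ft_force: [-0.6, -0.2, 0.1]
finger_gap: 85.3
grip_force: 0.0
```

>>> apply_moves(steps=[[0.6,0,0,0,0,0,0],[0.4,0,0,0,0,0,0],[0.3,0,0,0,0,0,0],[0.2,0,0,0,0,0,0],[0.2,0,0,0,0,0,0],[0.2,0,0,0,0,0,0],[0.2,0,0,0,0,0,0],[0.2,0,0,0,0,0,0]])

```text
time: 3.35
tool_pos: [449.4, -120.1, 1.4]
tcp_rot: [179.8, 0.2, 101.0]
ft_force: [-1.4, -1.6, 7.6]
finger_gap: 51.5
grip_force: 9.3
```

Run:
```python
from bench import r
import numpy as np
s=r.sense(); print({k:np.round(v,2).tolist() for k,v in s.items()})
```

```text
{'time': 3.35, 'joint_pos': [-21.26, 0.91, 117.93, -0.04, 60.93, -32.28], 'qd': [-0.08, 0.03, 0.03, 0.01, 0.05, -0.04], 'joint_efforts': [0.65, -38.68, -38.21, 0.69, -0.34, 0.19], 'tool_pos': [449.37, -120.13, 1.42], 'tcp_rot': [179.83, 0.15, 101.03], 'ft_force': [-1.43, -1.58, 7.62], 'wrist_torque': [-0.29, 0.32, 0.2], 'grip_force': 9.35, 'finger_gap': 51.46}
```

>>> apply_moves(steps=[[0.2,0,0,-5,0,0,0],[0.2,0,0,-10,0,0,0],[0.2,0,0,-18,0,0,0],[0.2,0,0,-20,0,0,0],[0.2,0,0,-20,0,0,0],[0.2,0,0,-20,0,0,0],[0.2,0,0,-15,0,0,0],[0.2,0,0,-7,0,0,0]])

```text
time: 4.15
tool_pos: [448.5, -119.4, 116.7]
tcp_rot: [179.9, 0.1, 101.0]
ft_force: [0.4, -0.1, -1.4]
finger_gap: 51.5
grip_force: 6.5
```

Run:
```python
from bench import r
from h import *
from plan import plan
s=r.sense(); print(s["time"],np.round(s["tool_pos"],1),np.round(s["tcp_rot"],1),s["finger_gap"],s["grip_force"],np.round(s["ft_force"],1),np.round(s["wrist_torque"],2))
a=r.snapshot("side");cv2.imwrite("pics/s2.png",a["color"][120:360,150:470].repeat(2,0).repeat(2,1))
plan(s["tool_pos"],[180,0,101],[405,-152,113.5],[180,0,182.2],24,.2)
```

```text
4.15 [ 448.5 -119.4  116.7] [1.799e+02 1.000e-01 1.010e+02] 51.4524829869529 6.544918790459633 [ 0.4 -0.1 -1.4] [ 0.03 -0.07 -0.02]
[0.2, -1.0, -2.0, 0.0, 0.0, 0.0, -0.68] ,
[0.2, -1.0, -2.0, 0.0, 0.0, 0.0, -0.68] ,
[0.2, -1.0, -2.0, 0.0, 0.0, 0.0, -0.68] ,
[0.2, -0.0, -2.0, 1.0, 0.0, 0.0, -0.68] ,
[0.2, -1.0, -3.0, -0.0, 0.0, 0.0, -0.68] ,
[0.2, -0.0, -2.0, -0.0, 0.0, 0.0, -0.68] ,
[0.2, -0.0, -2.0, -0.0, 0.0, 0.0, -0.68] ,
[0.2, -0.0, -2.0, 0.0, 0.0, 0.0, -0.68] ,
[0.2, -0.0, -3.0, 0.0, 0.0, 0.0, -0.68] ,
[0.2, -0.0, -2.0, 0.0, 0.0, 0.0, -0.68] ,
[0.2, 0.0, -2.0, 0.0, 0.0, 0.0, -0.68] ,
[0.2, 1.0, -2.0, 1.0, 0.0, 0.0, -0.68] ,
[0.2, 0.0, -3.0, -0.0, 0.0, 0.0, -0.68] ,
[0.2, 1.0, -2.0, -0.0, 0.0, 0.0, -0.68] ,
[0.2, 1.0, -2.0, -0.0, 0.0, 0.0, -0.68] ,
[0.2, 1.0, -2.0, 0.0, 0.0, 0.0, -0.68] ,
[0.2, 1.0, -2.0, 0.0, 0.0, 0.0, -0.68] ,
[0.2, 1.0, -2.0, 0.0, 0.0, 0.0, -0.68] ,
[0.2, 1.0, -2.0, 1.0, 0.0, 0.0, -0.68] ,
[0.2, 2.0, -1.0, -0.0, 0.0, 0.0, -0.68] ,
[0.2, 1.0, -2.0, -0.0, 0.0, 0.0, -0.68] ,
[0.2, 2.0, -2.0, -0.0, 0.0, 0.0, -0.68] ,
[0.2, 2.0, -1.0, 0.0, 0.0, 0.0, -0.68] ,
[0.2, 1.4, -1.6, 0.2, 0.0, 0.0, -0.68] ,
end [ 405.  -152.   113.5] [-180.     0.  -177.4]
```

View pics/s2.png

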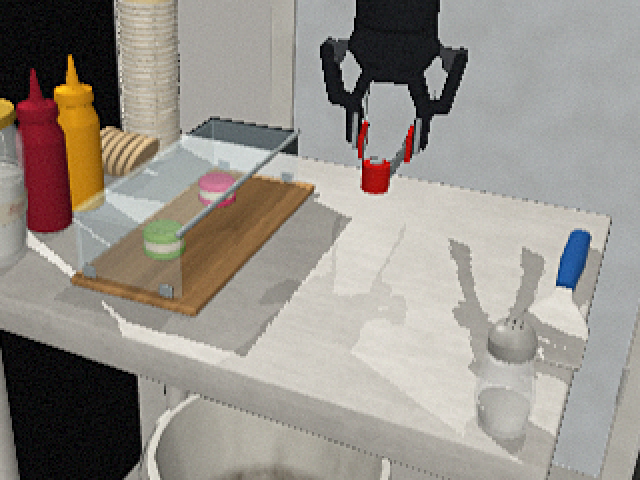

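The side view shows the tongs hanging level by both red pads, with the knob at (375,175). Next I swing them to face the guard.

>>> apply_moves(steps=[[0.2,-1,-2,0,0,0,-0.68],[0.2,-1,-2,0,0,0,-0.68],[0.2,-1,-2,0,0,0,-0.68],[0.2,0,-2,1,0,0,-0.68],[0.2,-1,-3,0,0,0,-0.68],[0.2,0,-2,0,0,0,-0.68],[0.2,0,-2,0,0,0,-0.68],[0.2,0,-2,0,0,0,-0.68]])

```text
time: 5.0
tool_pos: [432.5, -129.2, 112.5]
tcp_rot: [-180.0, -0.1, 128.4]
ft_force: [0.5, 0.2, -1.8]
finger_gap: 51.9
grip_force: 6.5
```

>>> apply_moves(steps=[[0.2,0,-3,0,0,0,-0.68],[0.2,0,-2,0,0,0,-0.68],[0.2,0,-2,0,0,0,-0.68],[0.2,1,-2,1,0,0,-0.68],[0.2,0,-3,0,0,0,-0.68],[0.2,1,-2,0,0,0,-0.68],[0.2,1,-2,0,0,0,-0.68],[0.2,1,-2,0,0,0,-0.68]])

```text
time: 5.8
tool_pos: [417.6, -140.6, 111.5]
tcp_rot: [180.0, -0.1, 155.6]
ft_force: [-0.2, -0.5, -0.7]
finger_gap: 51.4
grip_force: 6.5
```

>>> apply_moves(steps=[[0.2,1,-2,0,0,0,-0.68],[0.2,1,-2,0,0,0,-0.68],[0.2,1,-2,1,0,0,-0.68],[0.2,2,-1,0,0,0,-0.68],[0.2,1,-2,0,0,0,-0.68],[0.2,2,-2,0,0,0,-0.68],[0.2,2,-1,0,0,0,-0.6],[0.2,1,-2,0,0,0,-0.5]])

```text
time: 6.6
tool_pos: [403.7, -151.8, 110.5]
tcp_rot: [180.0, -0.1, -178.6]
ft_force: [-0.5, -0.1, -1.0]
finger_gap: 51.3
grip_force: 6.5
```

>>> apply_moves(steps=[[0.2,0,0,15,0,0,0],[0.2,0,0,20,0,0,0],[0.2,0,0,20,0,0,0],[0.2,0,0,20,0,0,0],[0.2,0,0,8,0,0,0],[0.2,0,0,3,0,0,0],[0.2,0,0,0,0,0,0],[0.2,0,0,0,0,0,0]])

```text
time: 7.4
tool_pos: [405.1, -152.5, 26.2]
tcp_rot: [-180.0, 0.1, -178.7]
ft_force: [-1.1, 0.6, -1.0]
finger_gap: 51.2
grip_force: 6.5
```

Run:
```python
from bench import r
from h import *
from scipy.spatial.transform import Rotation as R
import pickle
s=r.sense(); a={n:r.snapshot(n) for n in("wrist","top","side")}
print(s["time"],np.round(s["tool_pos"],1),np.round(s["tcp_rot"],1),s["finger_gap"],s["grip_force"],np.round(s["joint_pos"],1))
W=np.eye(4);W[:3,:3]=R.from_euler('xyz',s["tcp_rot"],degrees=True).as_matrix();W[:3,3]=s["tool_pos"]
T=W@a["wrist"]["hand_eye"];a["wrist"]["T"]=T
pickle.dump(a,open("s3.pkl","wb"));cv2.imwrite("pics/w3.png",a["wrist"]["color"]);cv2.imwrite("pics/s3.png",a["side"]["color"][120:360,150:470].repeat(2,0).repeat(2,1))
cv2.imwrite("pics/t3.png",a["top"]["color"][130:340,170:450].repeat(2,0).repeat(2,1))
for n in("wrist","top"):
    hsv=cv2.cvtColor(a[n]["color"],cv2.COLOR_BGR2HSV);H,S,V=[hsv[...,i].astype(int) for i in range(3)]
    for c,st in blobs((H>150)&(H<176)&(S>70),60): print(n,"pink",c.round(1),st,ray(a[n],c,37).round(1))
    for c,st in blobs((H>35)&(H<80)&(S>60),60): print(n,"green",c.round(1),st,ray(a[n],c,37).round(1))
    for c,st in blobs(((H<6)|(H>174))&(S>150),25): print(n,"red",c.round(1),st,ray(a[n],c,55).round(1))
```

```text
7.4 [ 405.1 -152.5   26.2] [-1.800e+02  1.000e-01 -1.787e+02] 51.19897227143434 6.533113047480583 [ -27.4   -6.8  122.3    0.    64.5 -118.7]
wrist red [277.1  73. ] [ 240   34   75   80 3512] [ 320.3 -157.4   55. ]
wrist red [338.  292.3] [ 326  232   22  113 1710] [ 396.1 -133.3   55. ]
wrist red [225.6 294.7] [ 215  234   25  113 1739] [ 398.1 -175.3   55. ]
top pink [234.5  91. ] [222  70  28  46 579] [819.1 -15.9  37. ]
top pink [299.1 171.6] [290 162  20  20 311] [ 652.1 -142.7   37. ]
top green [233.9 178.7] [224 168  21  22 350] [640.8 -11.8  37. ]
top red [234.8  92.3] [222  70  28  45 528] [810.7 -18.2  55. ]
```

View pics/w3.png

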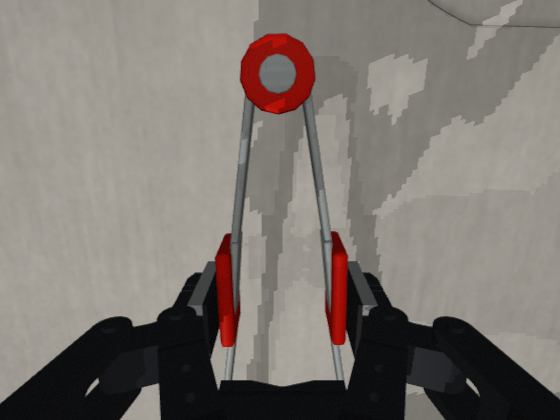

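View pics/t3.png

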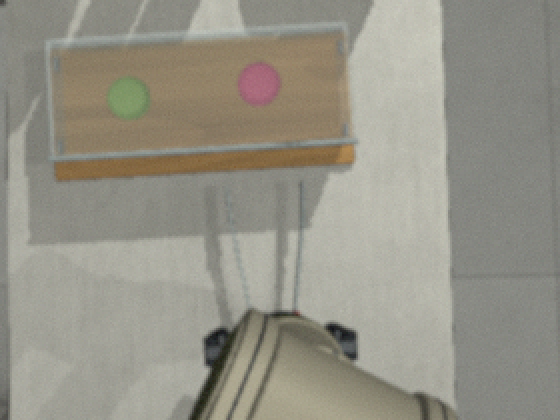

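View pics/s3.png

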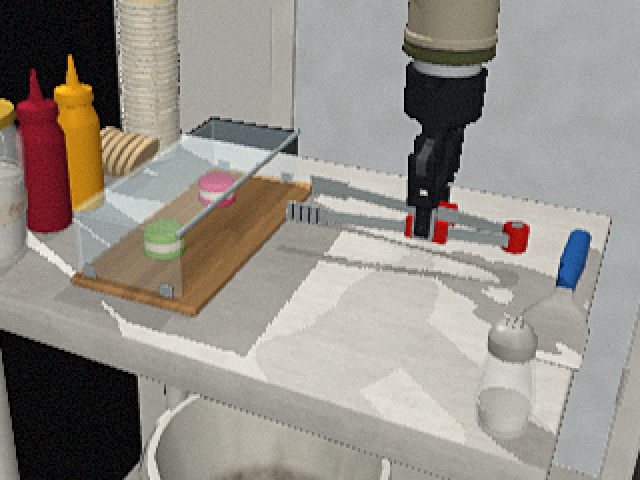

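Wrist view: the knob is at (277,73) with the pads held at (226,295) and (338,292), so the tongs are straight in the grip. In the top crop the tips are at (227,185) and (301,182) and the macaron is at (259,84). In the side crop the near paddle's end is at (288,201–221), in front of the board.

Run:
```python
import pickle; from h import *
d=pickle.load(open("s3.pkl","rb"))
def tri(ut,us):
    A=[];o=[]
    M=np.zeros((3,3));b=np.zeros(3);L=[]
    for a,u in((d["top"],ut),(d["side"],us)):
        v=a["T"][:3,:3]@np.linalg.solve(a["mtx"],[*u,1.]);v/=np.linalg.norm(v);P=np.eye(3)-np.outer(v,v);M+=P;b+=P@a["T"][:3,3];L.append((P,a["T"][:3,3]))
    x=np.linalg.solve(M,b);return x.round(1),[round(float(np.linalg.norm(P@(x-o))),1) for P,o in L]
c=d["top"]["color"][200:260,270:335];g=cv2.cvtColor(c,cv2.COLOR_BGR2GRAY)
print("Ltip top corner",tri((283.5,222.),(294,221)))
print("Ltip low corner",tri((283.5,222.),(294,230)))
print("Rtip top corner",tri((320.5,220.5),(306.5,208.5)))
for z in(45,50):print(z,ray(d["top"],(283.5,222),z).round(1),ray(d["top"],(320.5,220.5),z).round(1))
# knob side
hsv=cv2.cvtColor(d["side"]["color"],cv2.COLOR_BGR2HSV);H,S,V=[hsv[...,i].astype(int) for i in range(3)]
m=((H<6)|(H>174))&(S>150);m[:,:330]=0;m[:,420:]=0;m[:200]=0;m[290:]=0
for cc,st in blobs(m,15):print("side red",cc.round(1),st)
# knob height: in plane through known centre  y=-157
a=d["side"]
for z in(20,30,40,50):print(z,ray(a,(408,239),z).round(1))
```

```text
Ltip top corner (array([ 548.8, -110.6,   42.9]), [3.5, 3.5])
Ltip low corner (array([ 548.7, -110.9,   21.5]), [3.7, 3.7])
Rtip top corner (array([ 550.6, -183.5,   43. ]), [3.1, 3.1])
45 [ 552.  -109.2   45. ] [ 553.4 -182.1   45. ]
50 [ 551.9 -109.1   50. ] [ 553.3 -181.7   50. ]
side red [373.2 221.8] [369 220  10   5  25]
side red [353.9 232.6] [352 227   4  12  33]
side red [369.8 235.7] [366 230   8  12  72]
side red [407.7 238.6] [401 231  14  16 143]
20 [ 320.6 -186.2   20. ]
30 [ 318.2 -166.2   30. ]
40 [ 315.8 -146.1   40. ]
50 [ 313.4 -126.1   50. ]
```

>>> apply_moves(steps=[[0.2,0,0,4,0,0,0],[0.2,0,1,4,0,0,0],[0.2,-8,0,0,0,0,0],[0.2,-14,0,0,0,0,0],[0.2,-14,0,0,0,0,0],[0.2,-14,0,0,0,0,0],[0.2,-14,0,0,0,0,0],[0.2,-14,0,0,0,0,0]])

```text
time: 8.35
tool_pos: [483.4, -149.2, 17.1]
tcp_rot: [180.0, -0.0, -178.7]
ft_force: [-1.0, -0.5, -1.6]
finger_gap: 51.3
grip_force: 6.5
```

>>> apply_moves(steps=[[0.2,-14,0,0,0,0,0],[0.2,-12,0,0,0,0,0],[0.2,-10,0,0,0,0,0],[0.2,-6,0,0,0,0,0],[0.2,0,0,0,0,0,0],[0.2,0,0,0,0,0,0],[0.2,0,0,0,0,0,0],[0.2,0,0,0,0,0,0]])

```text
time: 9.15
tool_pos: [524.0, -148.4, 17.2]
tcp_rot: [180.0, -0.0, -178.7]
ft_force: [0.6, -0.5, -0.8]
finger_gap: 51.4
grip_force: 6.5
```

Run:
```python
from bench import r
from h import *
s=r.sense(); print(s["time"],np.round(s["tool_pos"],1),np.round(s["tcp_rot"],1),s["finger_gap"],s["grip_force"],np.round(s["ft_force"],1))
t=r.snapshot("top");q=r.snapshot("side")
A=cv2.resize(t["color"][135:235,220:350],None,fx=4,fy=4,interpolation=cv2.INTER_CUBIC);B=cv2.resize(q["color"][180:255,210:340],None,fx=4,fy=4,interpolation=cv2.INTER_CUBIC)
cv2.imwrite("pics/m4.png",cv2.resize(np.vstack([A,B]),None,fx=.85,fy=.85))
hsv=cv2.cvtColor(t["color"],cv2.COLOR_BGR2HSV);H,S,V=[hsv[...,i].astype(int) for i in range(3)]
for c,st in blobs((H>150)&(H<176)&(S>70),60): print("pink",c.round(1),st,ray(t,c,37).round(1))
```

```text
9.15 [ 524.  -148.4   17.2] [ 180.    -0.  -178.7] 51.43441536367733 6.529469937086105 [ 0.6 -0.5 -0.8]
pink [234.7  91.5] [222  70  28  46 559] [818.  -16.3  37. ]
pink [299.  171.5] [290 162  20  20 308] [ 652.3 -142.6   37. ]
```

View pics/m4.png

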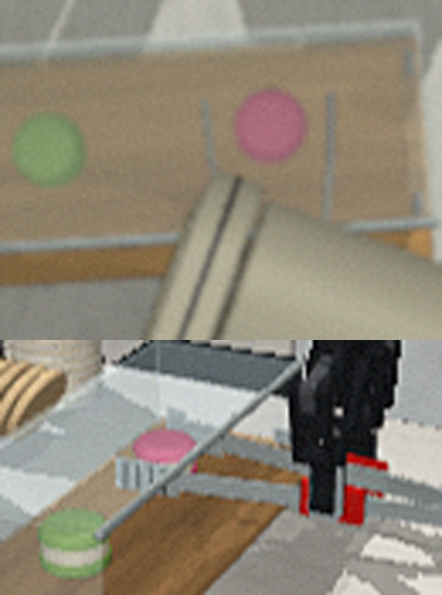

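Top crop: the paddles are at columns 206 and 331, centred on the macaron at (270,125), with the ends about 17 mm past its middle. The side crop shows the near paddle beside the macaron and above the board. I close now.

>>> apply_moves(steps=[[0.15,0,0,0,0,0,0],[0.1,0,0,0,0,0,0],[0.05,0,0,0,0,0,0],[0,0,0,0,0,0,0],[-0.05,0,0,0,0,0,0],[-0.1,0,0,0,0,0,0],[-0.3,0,0,0,0,0,0],[-0.6,0,0,0,0,0,0]], squeeze=40)

```text
time: 10.05
tool_pos: [524.4, -148.3, 17.3]
tcp_rot: [180.0, 0.0, -178.7]
ft_force: [-0.4, -0.0, -1.2]
finger_gap: 40.1
grip_force: 40.2
```

>>> apply_moves(steps=[[-1,0,0,0,0,0,0],[-1,0,0,0,0,0,0],[-1,0,0,0,0,0,0],[-1,0,0,0,0,0,0],[-1,0,0,-3,0,0,0],[-1,0,0,-5,0,0,0],[-1,0,0,-4,0,0,0],[-1,0,0,0,0,0,0]])

```text
time: 10.85
tool_pos: [525.1, -148.7, 30.4]
tcp_rot: [-180.0, 0.1, -178.7]
ft_force: [-0.4, 0.4, -2.0]
finger_gap: 39.7
grip_force: 40.3
```

Run:
```python
from bench import r
from h import *
s=r.sense(); print(s["time"],np.round(s["tool_pos"],1),np.round(s["tcp_rot"],1),s["finger_gap"],s["grip_force"],np.round(s["ft_force"],1),np.round(s["wrist_torque"],2))
t=r.snapshot("top");q=r.snapshot("side")
A=cv2.resize(t["color"][135:235,220:350],None,fx=4,fy=4,interpolation=cv2.INTER_CUBIC);B=cv2.resize(q["color"][180:255,210:340],None,fx=4,fy=4,interpolation=cv2.INTER_CUBIC)
cv2.imwrite("pics/m5.png",cv2.resize(np.vstack([A,B]),None,fx=.85,fy=.85))
```

```text
10.85 [ 525.1 -148.7   30.4] [-1.800e+02  1.000e-01 -1.787e+02] 39.72048570497958 40.32765291631222 [-0.4  0.4 -2. ] [-0.   -0.01 -0.02]
```

View pics/m5.png

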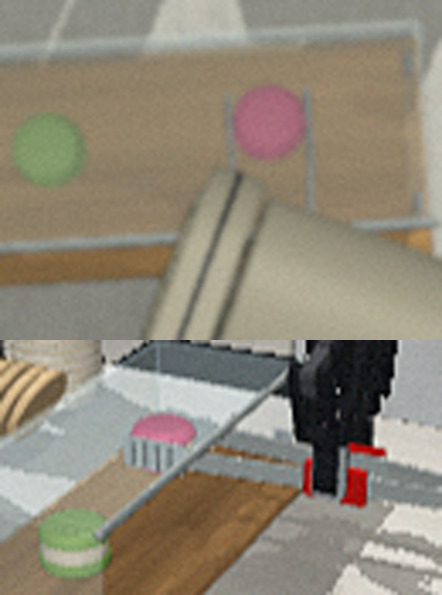

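The pink macaron, at (270,122) in the top crop, is clamped between the paddles and lifted off the board; the green one hasn't moved. The 39.7 mm gap is as expected, so I draw it straight out and then up.

>>> apply_moves(steps=[[-1,5,0,0,0,0,0],[-1,10,0,0,0,0,0],[-1,14,0,0,0,0,0],[-1,14,0,0,0,0,0],[-1,14,0,0,0,0,0],[-1,14,0,0,0,0,0],[-1,14,0,0,0,0,0],[-1,14,0,0,0,0,0]])

```text
time: 11.75
tool_pos: [423.8, -150.4, 28.9]
tcp_rot: [180.0, -0.0, -178.7]
ft_force: [0.0, -0.2, 0.2]
finger_gap: 40.2
grip_force: 40.3
```

>>> apply_moves(steps=[[-1,14,0,0,0,0,0],[-1,14,0,0,0,0,0],[-1,8,0,0,0,0,0],[-1,4,0,0,0,0,0],[-1,0,0,-5,0,0,0],[-1,0,0,-10,0,0,0],[-1,0,0,-14,0,0,0],[-1,0,0,-14,0,0,0]])

```text
time: 12.55
tool_pos: [386.1, -151.7, 73.7]
tcp_rot: [-180.0, 0.0, -178.7]
ft_force: [0.4, 0.1, -0.9]
finger_gap: 39.9
grip_force: 40.4
```

>>> apply_moves(steps=[[-1,0,0,-14,0,0,0],[-1,0,0,-14,0,0,0],[-1,0,0,-14,0,0,0],[-1,0,0,-14,0,0,0],[-1,0,0,-14,0,0,0],[-1,0,0,-8,0,0,0],[-1,0,0,-4,0,0,0],[-1,0,0,0,0,0,0]])

```text
time: 13.35
tool_pos: [385.8, -151.7, 154.8]
tcp_rot: [-180.0, 0.0, -178.7]
ft_force: [-0.2, -0.4, -3.2]
finger_gap: 40.2
grip_force: 40.4
```

>>> apply_moves(steps=[[-1,0,0,0,0,0,0],[-1,0,0,0,0,0,0],[-1,0,0,0,0,0,0],[-1,0,0,0,0,0,0],[-1,0,0,0,0,0,0],[-1,0,0,0,0,0,0],[-1,0,0,0,0,0,0],[-1,0,0,0,0,0,0]])

```text
time: 14.15
tool_pos: [385.5, -151.6, 154.3]
tcp_rot: [-180.0, 0.0, -178.7]
ft_force: [0.1, -0.7, -2.5]
finger_gap: 39.8
grip_force: 40.4
```

Run:
```python
from bench import r
from h import *
s=r.sense(); print(s["time"],np.round(s["tool_pos"],1),np.round(s["tcp_rot"],1),s["finger_gap"],s["grip_force"],np.round(s["qd"],2))
t=r.snapshot("top");q=r.snapshot("side")
for n,a in(("top",t),("side",q)):
    hsv=cv2.cvtColor(a["color"],cv2.COLOR_BGR2HSV);H,S,V=[hsv[...,i].astype(int) for i in range(3)]
    for c,st in blobs((H>150)&(H<176)&(S>60),40): print(n,"pink",c.round(1),st,ray(a,c,155).round(1))
    for c,st in blobs((H>35)&(H<80)&(S>60),100): print(n,"green",c.round(1),ray(a,c,37).round(1))
cv2.imwrite("pics/s6.png",q["color"][60:360,100:470].repeat(2,0).repeat(2,1))
```

```text
14.15 [ 385.5 -151.6  154.3] [-180.     0.  -178.7] 39.78582140544749 40.39593662135303 [-0.05 -0.09  0.   -0.02  0.03  0.03]
top pink [235.   91.4] [222  70  28  46 533] [780.6 -28.5 155. ]
top pink [306.  243.3] [294 231  25  25 493] [ 514.4 -145.6  155. ]
top green [233.9 178.8] [640.6 -11.8  37. ]
side pink [318.3 160.8] [308 157  21   9 135] [ 529.  -194.6  155. ]
side pink [179.6 198.6] [174 183  11  34 106] [656.  113.4 155. ]
side pink [176.9 215.2] [170 204  16  24  77] [617.3 168.2 155. ]
side green [230.4 235.6] [635.1  -2.7  37. ]
```

View pics/s6.png

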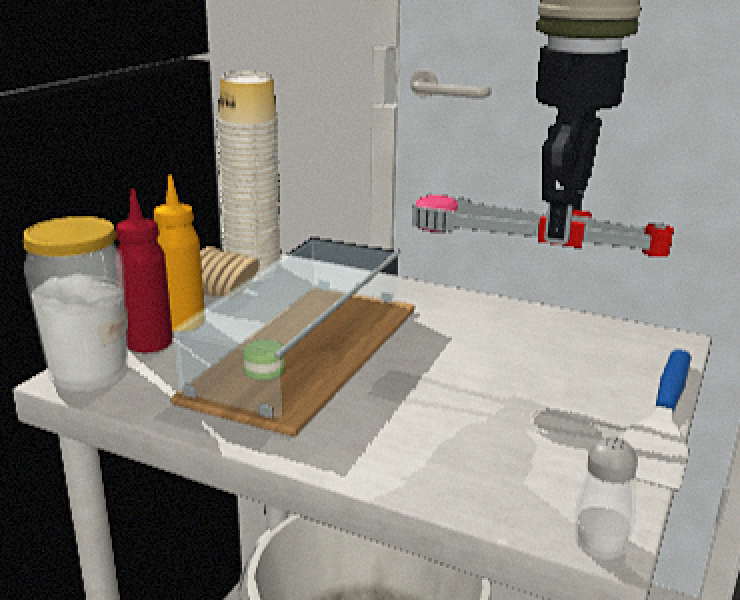

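The macaron, at (436,207) in the side crop, is held steady between the tips. It is in front of the guard (x≈514 mm) at z≈150 mm, and the green macaron and bottles haven't moved.

```bash
python3 -c "
from bench import r
print(r.hand_in())"
```

```text
the job is handed in; nothing more can be done
None
```

The job is handed in: the pink macaron was still held steadily in the tongs, in front of the guard and above its roof, at about 14 s on the clock, with the green macaron and both sauce bottles left where they were; the verdict was not shown.

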